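# Close up the tip box and the sharps flap

## Task

In the safety cabinet, push the open lid of the lower tip box fully shut with your fingertips, and push the open flap on top of the sharps container fully shut too; either may be done first. The taller tip box is still in use, so leave its lid open. Only push: do not lift, carry, tip over or shove along any of the boxes, the container, the bottle or the tube rack.

Things in the scene. Friction and masses are not known exactly. Their poses are not given: they have to be found in the camera images.
- low_box: The lower of two tip boxes: loose blue plastic base 86 (x) x 126 (y) x 45 mm high, about 0.45 kg, filled with white tips that stand 6 mm above it, with a pale grey-white hinged lid standing open. Origin: centre of its underside; x points from the middle towards the hinge side, y along the hinge, z up. The lid swings shut about its y axis towards -x.
- low_lid (a joint): Hinge angle, in rad, of the low box's lid, a hollow cover 86 x 126 mm and 20 mm deep: 0 = fully shut, about 1.57 = standing upright, at most 1.95 (leaning back). A stiff hinge: it stays where it is left and takes about 0.5 N at the free edge to move.
- low_hinge (a point): The low box's hinge axis, at its middle: x = +43 mm, z = +45 mm in the box's frame, axes as the box. The lid's outer (top) face lies 20 mm off the hinge axis: when shut it is level, 65 mm above the work surface.
- low_edge (a point): Middle of the lid's free edge, on its outer face: 86 mm from the hinge along the lid and 20 mm off the hinge axis square to it; turns with the lid.
- tall_box: The taller tip box, which stays open: the same form, 86 x 126 mm, base 80 mm high, its open lid as large as the low box's; loose, about 0.65 kg. Origin: centre of its underside; x points from the middle towards the hinge side, y along the hinge, z up.
- tall_lid (a joint): Hinge angle, in rad, of the tall box's lid: 0 = fully shut, about 1.57 = standing upright, at most 1.95 (leaning back). A stiff hinge: it stays where it is left and takes about 0.5 N at the free edge to move. To be left open.
- sharps: Sharps container: red square body 100 x 100 x 130 mm with a round white top (radius 52 mm) up to 150 mm; loose, about 0.8 kg. Origin: centre of its underside; x points from the middle towards the hinge side, y along the hinge, z up. Its flap swings shut about its y axis towards -x.
- flap (a joint): Hinge angle, in rad, of the white flap on the sharps container, a flat plate 70 mm long, 56 mm wide (along the hinge), 4 mm thick with a small tab at its free edge: 0 = fully shut, about 1.57 = standing upright, at most 1.95 (leaning back). A stiff hinge: it stays where it is left and takes about 0.3 N at the free edge to move.
- flap_hinge (a point): The flap's hinge axis, at its middle: x = +34 mm, z = +151 mm in the container's frame, axes as the container. The flap's outer face lies 4 mm off the hinge axis: when shut it is level, 155 mm above the work surface.
- flap_edge (a point): Middle of the flap's free edge (without the 9 mm tab), on its outer face: 70 mm from the hinge along the flap; turns with the flap.
- bottle: Bystander: small closed reagent bottle with a green cap, radius 24 mm, 95 mm high, loose. Origin: centre of its underside.
- tube_rack: Bystander: white tube rack 75 (x) x 110 (y) mm with grey-capped tubes, 49 mm high over the caps, loose. Origin: centre of its underside.
There are look-alikes about, which are no part of the job. What is shaped like the tall_box but orange or yellow is not meant.

How it is judged:
At the end, for the whole second after the job is handed in: The low box's lid is within 0.06 rad of shut and the flap within 0.07 rad; the tall box's lid is still open (over 1.2 rad); both boxes and the container stand upright and at rest within 40 mm of where they began, and so do the bottle and tube rack (value of joint low_lid below 0.06 rad and value of joint flap below 0.07 rad and value of joint tall_lid above 1.2 rad and distance of each of low_box, tall_box, sharps, bottle, tube_rack from where it was at the start of the episode below 0.04 m and angle between each of low_box, tall_box, sharps, bottle, tube_rack's own z axis and vertical below 0.1 rad and linear speed of each of low_box, tall_box, sharps, bottle, tube_rack below 0.02 m/s); the robot touches nothing.
It fails at once if the taller box's lid is pushed more than a little towards shut (below 1.2 rad) (value of joint tall_lid below 1.2 rad).
It fails at once if a box, the container, the bottle or the rack is lifted (20 mm or more) (height (world z) of any of low_box, tall_box, sharps, bottle, tube_rack above 0.02 m).
It fails at once if a box, the container, the bottle or the rack is tipped (over 0.35 rad) (angle between any of low_box, tall_box, sharps, bottle, tube_rack's own z axis and vertical above 0.35 rad).
It fails at once if a box, the container, the bottle or the rack is shoved over 40 mm (distance of any of low_box, tall_box, sharps, bottle, tube_rack from where it was at the start of the episode above 0.04 m).
It also fails if it takes over 58 s, if anything falls off the work surface, if the arm or the gripper's body presses on something with over 40 N, if the wrist force passes 120 N, or if a joint passes its speed limit or range.

## Robot

A 7-joint arm with a two-finger parallel gripper is mounted at the origin on the work surface. World frame = base frame: x ahead of the robot, y to its left, z up, the work surface at z = 0. Lengths are in m, angles in rad, forces in N, time in s.
With the tool pointing down it reaches from about 0.4 to 0.85 m from the base axis. Payload 10.4 kg.
Tool frame: the origin (TCP) lies at the very end of the fingers, on their centre line; the grasp point (between the pads) lies 19 mm behind it (manip.tcp_to_grasp is the distance from the TCP to the grasp point, in m); x points along the fingers, y is the direction in which the jaws open and shut, and the axes are right-handed (so a half turn about x gives the same grasp; the last joint's range is limited). The gripper opens to 85 mm and grips with 20 to 120 N. Pads are 22 mm wide; open, the fingers measure 114 mm over their backs; the gripper's body (76 mm by 85 mm) begins 54 mm behind the grasp point. The pads swing forward as they close: fully open they stand 13 mm farther back than shut.
Start: joints at [1.179, 0.332, -0.065, 1.46, 0.022, 1.35, -0.088], TCP at [0.225, -0.583, 0.231] pointing down, gripper open.
Joint ranges: [-2.6, 2.6], [-0.5, 2.12], [-1.47, 1.34], [0.16, 2.42], [-1.27, 4.41], [0.06, 2.06], [-2.6, 2.6]. Speed limits (rad/s): [2.22, 2.22, 2.79, 2.79, 3.14, 3.14, 3.14].

## Interface

Orientations are given as a unit quaternion [x, y, z, w].
In Python, from workcell import manip, cams, hand_in gives the robot as it stands.
- The arm moves only by the shell command python3 -m handwheel 'ROWS' [FORCE]. ROWS is text: rows parted by semicolons, each of 7 numbers parted by spaces: the shift along the tool's x, y, z in mm, then the turn, a rotation vector about the tool's x, y, z in rad, then the finger opening in mm, from 0 to 85.4. A call has 1 to 8 rows; each row shifts and turns the commanded pose from where the row before left it, along the tool's axes as they then stand; what a row does not reach is not made up. A row lasts 1/10 s, in which the tool goes at most 50 mm and 8.59 degrees, less where a joint would pass 70% of its speed; a pose out of reach is approached as far as the arm can. A call with a gripper value outside its range is refused whole. The fingers move at their own pace and stop on an object; FORCE is the grip in N (left out, the last holds). Time passes only in rows, so rows that do not move let the fingers close. It gives the time, the measured TCP pose, the force and the opening at its end, in the units of the state.
- manip.get_obs(): the state, without advancing time (a new reading comes with each control period).
- cams.camera(name): name is "side" or "top"; returns a dict with "color" (480x640x3 uint8, blue, green, red), "depth" (480x640 float32, m along the optical axis (not along the pixel's ray), 0 where there is no reading), "camera_matrix" (3x3 intrinsics, pixels), "origin" and "attitude" of the camera in the world. Camera axes: x right, y down, z forward; pixel columns grow to the right and rows downward; lengths in m; the calibration is good to about 2 mm. A picture is of the moment at which its call begins.
- hand_in(): hands the job in, once; it reports no verdict.
Trained networks look in the newest picture that a camera, given by its name, has taken for a name from the list of things; names that differ only in an ending like _2 or _b are one class to them, and where a whole thing is asked for, a point or a joint stands for the part that bears it (a point fixed in the world has none). Each returns a list of dicts, best first, with "conf" (0 to 1); they miss things now and then, are a little off and sometimes report something else, mostly with a low value. They report only what shows in the picture. A call takes as long as a camera call. They do not tell look-alikes from the thing itself.
- cams.recognise(camera, thing): "box" ([left, top, width, height] in pixels, round what is visible of it).
- cams.outline_of(camera, thing): "region" (480x640 bool, what is visible of it) and "box" ([left, top, width, height] in pixels, round what is visible of it).
The state is a dict: "clock": time; "joint_pos": joint angles; "joint_velocities": joint speeds; "tau": joint torques, N m; "position": TCP position; "ee_rot": TCP orientation; "ft_force": force on the tool from outside, world axes, zero at the start; "torque": the same for the moment, N m; "grip_width": opening from 0.0 (shut) to 1.0 (fully open).
Only numpy, scipy, OpenCV 4.12 (cv2) and the standard library are available. Lean on these libraries where they do the work, as an engineer would, in place of code of your own. Each camera call takes 0.05 s, during which the arm holds its last target.

## Working session

There is one attempt and no reset: what is moved stays moved. The work goes in short steps, Python scripts to look and compute and a shell command to move; the robot and the scene stay as the last step left them, time stands still between calls to the robot, and variables do not carry over. Pictures are saved under pics/ and viewed, and the job is handed in when it is done.

```bash
ls; mkdir -p pics; python3 - <<'E'
from workcell import manip, cams
import cv2,numpy as np
o=manip.get_obs();print({k:np.round(v,3) for k,v in o.items()})
for n in("side","top"):
    c=cams.camera(n);cv2.imwrite(f"pics/{n}0.png",c["color"]);np.savez(f"{n}0.npz",**c)
    print(n,c["camera_matrix"],c["origin"],c["attitude"])
    for t in("low_box","low_lid","tall_box","sharps","flap","bottle","tube_rack"):
        print(t,[(np.round(r["conf"],2),r["box"]) for r in cams.recognise(n,t)])
E
```

```text
pics
{'clock': np.float64(0.0), 'joint_pos': array([ 1.179,  0.333, -0.065,  1.461,  0.022,  1.35 , -0.089]), 'joint_velocities': array([-0.001, -0.001,  0.001,  0.   ,  0.001, -0.001, -0.001]), 'tau': array([-0.0000e+00, -6.2545e+01,  4.9000e-02, -3.9161e+01,  1.6000e-02,
        1.0000e-02, -0.0000e+00]), 'position': array([ 0.225, -0.583,  0.231]), 'ee_rot': array([-0.695, -0.13 ,  0.695, -0.129]), 'ft_force': array([ 0.034, -0.002, -0.028]), 'torque': array([ 0.043, -0.011, -0.04 ]), 'grip_width': np.float64(1.002)}
side [[481.49250153   0.         318.70615838]
 [  0.         481.49250153 237.31402812]
 [  0.           0.           1.        ]] [0.39205005 0.82921092 1.03842989] [-0.13593165  0.93088833 -0.33672687  0.03980602]
low_box [(np.float64(0.62), [340.8, 201.1, 52.0, 75.5])]
low_lid [(np.float64(0.74), [338.7, 200.3, 23.6, 56.3]), (np.float64(0.64), [341.4, 197.5, 51.3, 80.6])]
tall_box [(np.float64(0.98), [259.0, 263.8, 81.1, 105.5]), (np.float64(0.8), [253.8, 222.4, 55.2, 49.6]), (np.float64(0.79), [347.7, 313.0, 70.0, 81.4]), (np.float64(0.67), [256.2, 365.4, 64.9, 8
[... 476 characters left out ...]
91797 1.17731856] [ 0.71407149 -0.69658642  0.05706493 -0.04016035]
low_box [(np.float64(0.61), [317.3, 256.8, 61.4, 59.0])]
low_lid [(np.float64(0.71), [314.9, 255.0, 64.0, 23.2])]
tall_box [(np.float64(0.79), [165.9, 296.7, 71.3, 72.7]), (np.float64(0.77), [177.7, 190.8, 74.3, 89.4]), (np.float64(0.7), [282.6, 157.9, 49.3, 72.2]), (np.float64(0.69), [84.4, 230.4, 76.2, 50.1]), (np.float64(0.46), [367.8, 134.0, 50.8, 36.0])]
sharps [(np.float64(0.88), [445.0, 211.3, 76.8, 60.7]), (np.float64(0.3), [257.3, 329.5, 25.4, 21.1])]
flap [(np.float64(0.57), [489.3, 219.8, 24.0, 7.8])]
bottle [(np.float64(0.56), [259.7, 327.9, 20.7, 24.5])]
tube_rack [(np.float64(0.87), [367.8, 137.6, 50.5, 31.6])]
```

View pics/side0.png

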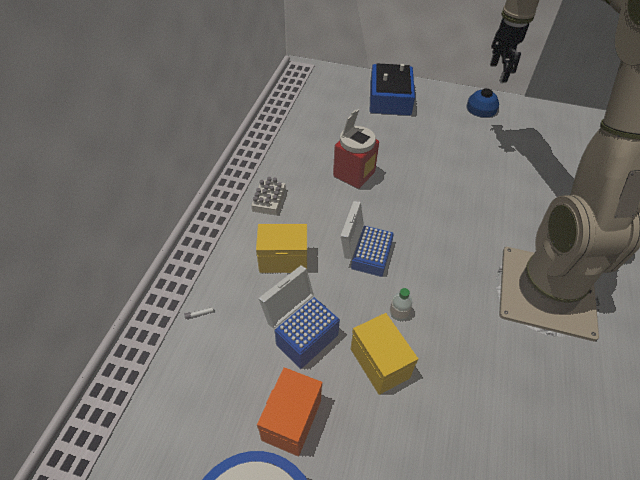

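View pics/top0.png

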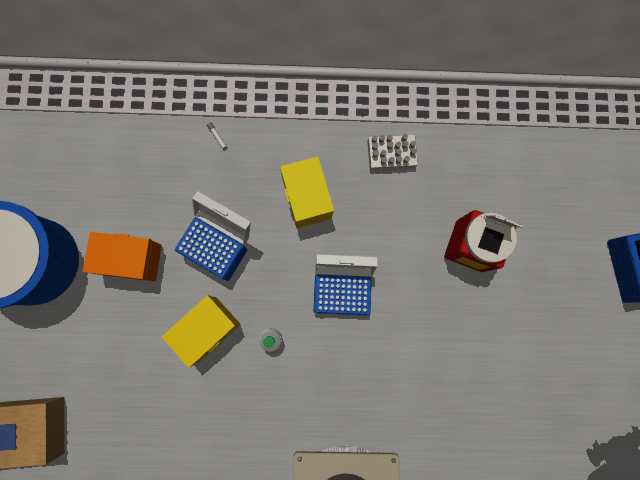

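Low box at about (343,290) in top view, with its hinge on the far side. The tall box is at (212,240) and the sharps container at (485,240), its flap standing up near (503,223). I'll measure these by depth.

```bash
cat >h.py <<'E'
import numpy as np
from scipy.spatial.transform import Rotation as R
def cloud(c):
    d=c["depth"];K=c["camera_matrix"];v,u=np.mgrid[:480,:640]
    P=np.stack([(u-K[0,2])*d/K[0,0],(v-K[1,2])*d/K[1,1],d],-1)
    W=P@R.from_quat(c["attitude"]).as_matrix().T+c["origin"]
    W[d<=0]=np.nan
    return W
E
python3 - <<'E'
from h import *
import cv2
np.set_printoptions(suppress=True,precision=3)
T=dict(np.load("top0.npz"));S=dict(np.load("side0.npz"))
WT=cloud(T);WS=cloud(S)
P=np.concatenate([WT.reshape(-1,3),WS.reshape(-1,3)]);C=np.concatenate([T["color"].reshape(-1,3),S["color"].reshape(-1,3)])
src=np.r_[np.zeros(640*480),np.ones(640*480)]
print("table z",np.nanmedian(WT[300:330,380:440,2]),np.nanmedian(WS[250:300,420:460,2]))
def at(W,u,v):return W[v,u]
for n,(u,v) in dict(low=(343,295),lidtop=(346,258),lidL=(318,258),lidR=(376,259),sharps=(483,255),flap=(503,223)).items():print(n,at(WT,u,v))
# rim rectangles: blue base of low box, tips
HS=cv2.cvtColor(C[None].astype(np.uint8),cv2.COLOR_BGR2HSV)[0].astype(int)
blue=(HS[:,0]>100)&(HS[:,0]<125)&(HS[:,1]>120)
for nm,ctr,zr,col in[("low blue",(0.32,0.05),(0.02,0.055),blue)]:
    m=col&(P[:,2]>zr[0])&(P[:,2]<zr[1])&(abs(P[:,0]-ctr[0])<.12)&(abs(P[:,1]-ctr[1])<.12)
    for s in(0,1):
        q=P[m&(src==s)];print(nm,s,len(q),cv2.minAreaRect((q[:,:2]*1000).astype(np.float32)))
        m2=(P[:,2]>.07)&(src==s)&(np.linalg.norm(P[:,:2]-np.nanmedian(q[:,:2],0),axis=1)<.11);q=P[m2]
        print(" lid",len(q),cv2.minAreaRect((q[:,:2]*1000).astype(np.float32)),np.percentile(q[:,2],[1,50,99]))
E
```

```text
table z -0.0009455476445521249 -0.0010515030212812082
low [0.458 0.017 0.044]
lidtop [0.532 0.018 0.128]
lidL [0.531 0.076 0.13 ]
lidR [ 0.532 -0.045  0.124]
sharps [ 0.544 -0.262  0.147]
flap [ 0.609 -0.3    0.161]
low blue 0 423 ((428.4552001953125, 17.94123077392578), (22.892250061035156, 124.66153717041016), 0.07142024487257004)
 lid 375 ((521.8538208007812, 16.226974487304688), (125.73041534423828, 29.031410217285156), 89.28667449951172) [0.074 0.127 0.134]
low blue 1 156 ((428.50286865234375, 19.034748077392578), (123.8529052734375, 20.07260513305664), 88.86193084716797)
 lid 189 ((521.297607421875, 17.70661163330078), (125.61579132080078, 25.378337860107422), 88.768798828125) [0.071 0.126 0.134]
```

```bash
python3 - <<'E'
from h import *
import cv2
np.set_printoptions(suppress=True,precision=3)
for n in("top","side"):
    c=dict(np.load(n+"0.npz"));W=cloud(c).reshape(-1,3);C=c["color"].reshape(-1,3)
    H=cv2.cvtColor(C[None],cv2.COLOR_BGR2HSV)[0].astype(int)
    near=(np.linalg.norm(W[:,:2]-[.58,-.27],axis=1)<.13)
    top=near&(W[:,2]>.140)&(W[:,2]<.154);q=W[top]
    ce,r=cv2.minEnclosingCircle((q[:,:2]*1000).astype(np.float32));print(n,"top",len(q),ce,r,np.median(q[:,2]))
    fl=near&(W[:,2]>.162)&(W[:,2]<.26);q=W[fl]
    print("flap",len(q),cv2.minAreaRect((q[:,:2]*1000).astype(np.float32)),q.min(0),q.max(0))
    if len(q)>10:
        m=q.mean(0);u,s,vt=np.linalg.svd(q-m);print(m,s,vt)
    red=near&((H[:,0]<8)|(H[:,0]>172))&(H[:,1]>150)&(W[:,2]>.02)&(W[:,2]<.135);q=W[red]
    print("red",len(q),cv2.minAreaRect((q[:,:2]*1000).astype(np.float32)))
    # dark slot
    dk=near&(W[:,2]>.03)&(C.max(1)<60);q=W[dk];print("dark",len(q),q.mean(0))
    # bottle/rack/tall lid heights near
    for nm,ctr,rr in(("tall",(.55,.33),.13),("tallbox?",(.6,.1),.1),("rack",(.76,-.05),.09),("bottle",(.36,.17),.05)):
        m=(np.linalg.norm(W[:,:2]-ctr,axis=1)<rr)&(W[:,2]>.03);q=W[m]
        if len(q):print(nm,len(q),q.min(0),q.max(0))
    cc=c["color"][190:290,430:550] if n=="top" else c["color"][90:200,310:400]
    cv2.imwrite(f"pics/z_{n}.png",cv2.resize(cc,None,fx=5,fy=5,interpolation=cv2.INTER_CUBIC))
E
```

```text
top top 1843 (581.7128295898438, -280.6070861816406) 53.06333541870117 0.1490983784708415
flap 155 ((605.5931396484375, -288.5157165527344), (56.95075225830078, 14.861928939819336), 67.35555267333984) [ 0.592 -0.314  0.162] [ 0.623 -0.262  0.231]
[ 0.605 -0.285  0.204] [0.258 0.207 0.015] [[-0.249 -0.166  0.954]
 [-0.302 -0.923 -0.239]
 [-0.92   0.347 -0.18 ]]
red 936 ((581.3262939453125, -278.6144714355469), (99.11534118652344, 99.56877136230469), 70.24425506591797)
dark 661 [ 0.564 -0.27   0.131]
tall 4804 [0.42  0.215 0.03 ] [0.659 0.46  0.168]
tallbox? 1958 [0.504 0.024 0.03 ] [0.699 0.15  0.131]
rack 561 [ 0.759 -0.136  0.03 ] [ 0.833 -0.039  0.054]
bottle 411 [0.334 0.15  0.032] [0.381 0.197 0.1  ]
side top 654 (580.1110229492188, -278.93035888671875) 54.936824798583984 0.14875626138682152
flap 159 ((605.9009399414062, -289.26531982421875), (61.88094711303711, 16.623371124267578), 70.65497589111328) [ 0.594 -0.319  0.162] [ 0.623 -0.261  0.232]
[ 0.608 -0.287  0.196] [0.245 0.218 0.015] [[-0.195  0.023  0.981]
 [ 0.342  0.939  0.046]
 [ 0.919 -0.344  0.19 ]]
red 66 ((572.8147583007812, -255.11151123046875), (126.24859619140625, 72.34782409667969), 18.525360107421875)
dark 125 [ 0.575 -0.28   0.15 ]
tall 4920 [0.42  0.215 0.03 ] [0.66  0.459 0.167]
tallbox? 1576 [0.503 0.022 0.03 ] [0.699 0.152 0.134]
rack 356 [ 0.76  -0.134  0.03 ] [ 0.832 -0.041  0.053]
bottle 421 [0.333 0.157 0.03 ] [0.382 0.199 0.098]
```

View pics/z_top.png

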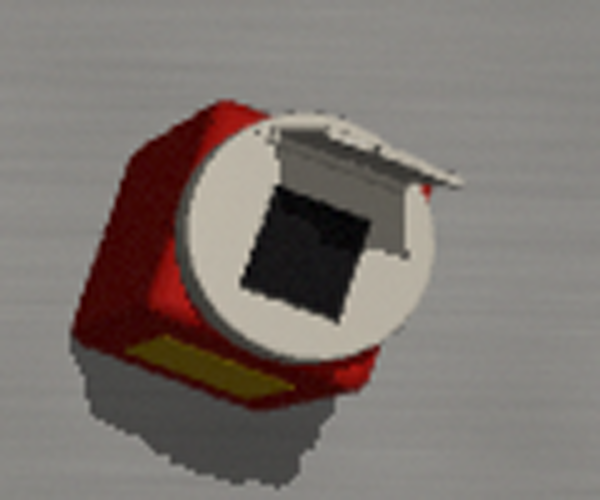

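View pics/z_side.png

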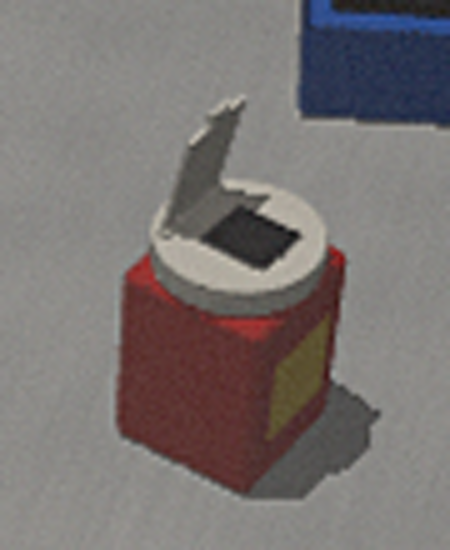

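```bash
cat >>h.py <<'E'
np.set_printoptions(suppress=True,precision=3)
SH=np.array([.5815,-.2795]);yaw=np.deg2rad(-20.1)
def st():
    from workcell import manip
    o=manip.get_obs();M=R.from_quat(o["ee_rot"]).as_matrix()
    print("t",round(float(o["clock"]),2),"p",o["position"]*1000,"F",o["ft_force"],"q",o["joint_pos"]);print("toolaxes(cols)\n",M)
    return o,M
def go(*pts):
    o,M=st();p=o["position"]*1000
    for w in pts:
        print("to",np.round(w,1),"tool mm",M.T@(np.array(w)-p));p=np.array(w)
def flapxy(rad,z,lat=0):
    c,s=np.cos(yaw),np.sin(yaw);return [1000*SH[0]+rad*c-lat*s,1000*SH[1]+rad*s+lat*c,z]
E
python3 -c "
from h import *
go(flapxy(75,270),flapxy(75,200),flapxy(25,200))"
```

```text
t 0.8 p [ 225.361 -582.987  231.36 ] F [-0.888 -0.285 -0.073] q [ 1.179  0.332 -0.065  1.46   0.022  1.35  -0.089]
toolaxes(cols)
 [[ 0.     0.36  -0.933]
 [-0.    -0.933 -0.36 ]
 [-1.     0.    -0.   ]]
to [ 651.9 -305.3  270. ] tool mm [ -38.622 -105.262 -498.004]
to [ 651.9 -305.3  200. ] tool mm [70.    -0.007  0.004]
to [ 605.  -288.1  200. ] tool mm [ -0.006 -32.954  37.603]
```

```bash
python3 -m handwheel '-20 0 0 0 0 0 0;-20 0 0 0.12 0 0 0;-20 0 0 0.12 0 0 0;-10 0 0 0.12 0 0 0;0 0 0 0.12 0 0 0;0 0 0 0.12 0 0 0;0 0 0 0.12 0 0 0;0 0 0 0 0 0 0' 20; python3 -c "
from h import *
go(flapxy(75,300),flapxy(75,200),flapxy(25,200))"
```

```text
clock: 1.6
position: [0.2254, -0.5829, 0.3013]
ee_rot: [-0.696, 0.124, 0.696, 0.124]
ft_force: [0.3, -0.3, -0.4]
grip_width: -0.0
t 1.6 p [ 225.404 -582.925  301.335] F [ 0.327 -0.32  -0.438] q [ 1.106  0.305  0.03   1.351 -0.009  1.485 -0.789]
toolaxes(cols)
 [[-0.    -0.346 -0.938]
 [-0.    -0.938  0.346]
 [-1.     0.     0.   ]]
to [ 651.9 -305.3  300. ] tool mm [   1.313 -407.983 -304.247]
to [ 651.9 -305.3  200. ] tool mm [100.     -0.005  -0.   ]
to [ 605.  -288.1  200. ] tool mm [ 0.     0.109 50.   ]
```

```bash
python3 -m handwheel '0 -34 -25.4 0 0 0 0;0 -34 -25.4 0 0 0 0;0 -34 -25.4 0 0 0 0;0 -34 -25.4 0 0 0 0;0 -34 -25.4 0 0 0 0;0 -34 -25.4 0 0 0 0;0 -34 -25.4 0 0 0 0;0 0 0 0 0 0 0'; python3 -c "
from h import *
go(flapxy(75,300),flapxy(75,200),flapxy(25,200))"
```

```text
clock: 2.4
position: [0.4798, -0.4149, 0.3008]
ee_rot: [0.698, -0.118, -0.696, -0.12]
ft_force: [0.1, 1.0, -0.3]
grip_width: 0.004
t 2.4 p [ 479.827 -414.904  300.807] F [ 0.088  0.978 -0.334] q [ 0.743  0.333 -0.134  1.316  0.04   1.495 -1.295]
toolaxes(cols)
 [[ 0.002 -0.331 -0.944]
 [ 0.003 -0.944  0.331]
 [-1.    -0.004 -0.001]]
to [ 651.9 -305.3  300. ] tool mm [   1.51  -160.454 -126.062]
to [ 651.9 -305.3  200. ] tool mm [99.999  0.362  0.096]
to [ 605.  -288.1  200. ] tool mm [-0.046 -0.656 49.996]
```

```bash
python3 -m handwheel '0 -32 -25 0 0 0 0;0 -32 -25 0 0 0 0;0 -32 -25 0 0 0 0;0 -32 -25 0 0 0 0;0 -32 -25 0 0 0 0;0 0 0 0 0 0 0;0 0 0 0 0 0 0'; python3 - <<'E'
from h import *
from workcell import cams
import cv2
go(flapxy(75,300),flapxy(75,200),flapxy(25,200))
for n in("top","side"):cv2.imwrite(f"pics/{n}1.png",cams.camera(n)["color"])
E
```

```text
clock: 3.1
position: [0.647, -0.3129, 0.3006]
ee_rot: [-0.696, 0.122, 0.697, 0.122]
ft_force: [-0.3, -0.1, 0.8]
grip_width: -0.002
t 3.1 p [ 647.017 -312.862  300.564] F [-0.335 -0.096  0.84 ] q [ 0.493  0.54  -0.182  1.032  0.093  1.578 -1.58 ]
toolaxes(cols)
 [[-0.001 -0.34  -0.94 ]
 [ 0.    -0.94   0.34 ]
 [-1.    -0.     0.001]]
to [ 651.9 -305.3  300. ] tool mm [ 0.562 -8.806 -2.044]
to [ 651.9 -305.3  200. ] tool mm [100.      0.004  -0.091]
to [ 605.  -288.1  200. ] tool mm [ 0.045 -0.199 50.   ]
```

View pics/side1.png

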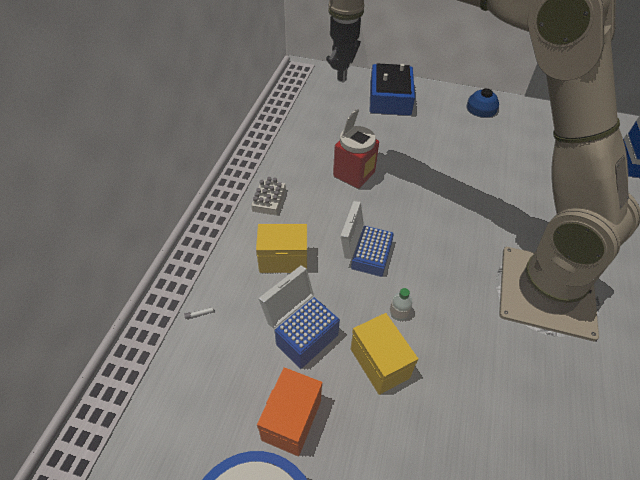

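View pics/top1.png

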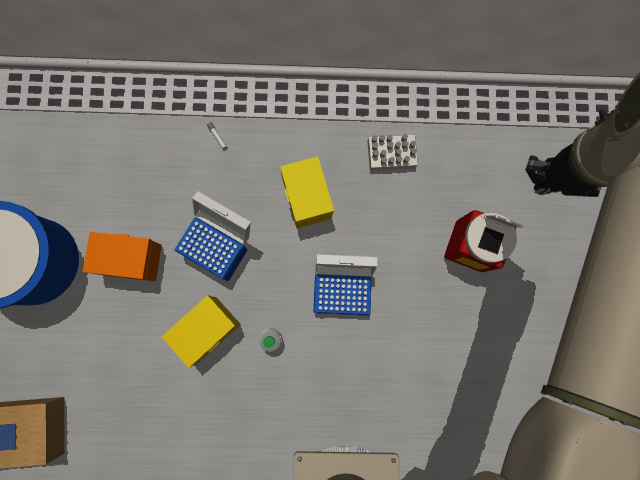

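The side view shows the fingertip at (342,78), beyond the flap at (350,120). I'll go down behind the flap.

```bash
python3 -m handwheel '20 -4 -1 0 0 0 0;20 -5 -1 0 0 0 0;20 0 0 0 0 0 0;20 0 0 0 0 0 0;20 0 0 0 0 0 0;0 0 0 0 0 0 0;0 0 0 0 0 0 0'; python3 - <<'E'
from h import *
from workcell import cams
import cv2
go(flapxy(75,200),flapxy(35,200),flapxy(23,196),flapxy(12,189),flapxy(3,179))
for n in("side",):
  c=cams.camera(n)["color"];cv2.imwrite(f"pics/{n}2.png",cv2.resize(c[50:200,270:470],None,fx=4,fy=4))
E
```

```text
clock: 3.9
position: [0.6509, -0.3069, 0.2022]
ee_rot: [0.696, -0.124, -0.696, -0.124]
ft_force: [-0.5, 0.2, 0.9]
grip_width: -0.001
t 3.9 p [ 650.87  -306.872  202.241] F [-0.454  0.23   0.917] q [ 0.495  0.565 -0.187  1.198  0.102  1.387 -1.605]
toolaxes(cols)
 [[ 0.    -0.345 -0.939]
 [-0.001 -0.939  0.345]
 [-1.     0.001 -0.   ]]
to [ 651.9 -305.3  200. ] tool mm [ 2.24  -1.867 -0.445]
to [ 614.4 -291.5  200. ] tool mm [-0.016  0.055 40.   ]
to [ 603.1 -287.4  196. ] tool mm [ 3.995  0.014 12.002]
to [ 592.8 -283.6  189. ] tool mm [ 6.996  0.011 11.003]
to [ 584.3 -280.5  179. ] tool mm [9.996 0.007 9.004]
```

View pics/side2.png

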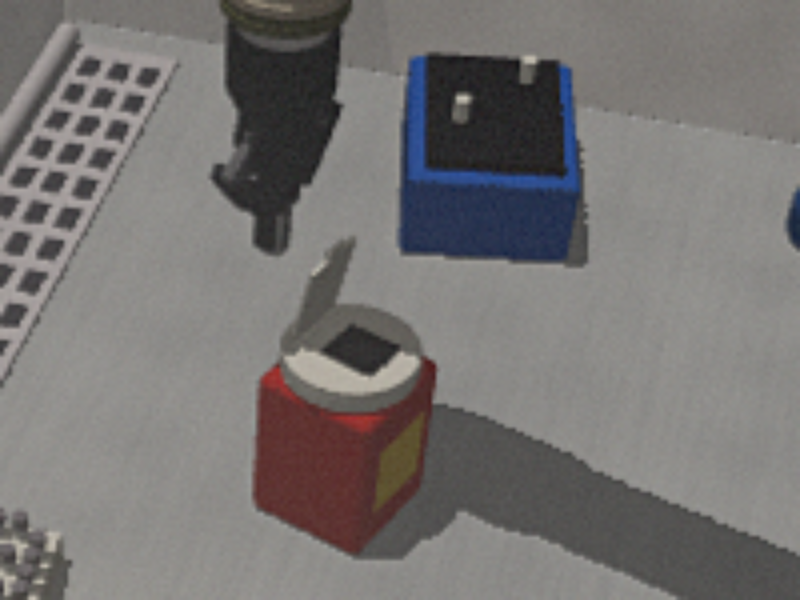

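Fingertips at (272,250) in the crop, clear behind the flap at (330,270). Pushing now.

```bash
python3 -m handwheel '1 -2 20 0 0 0 0;1 0 10 0 0 0 0;0 0 10 0 0 0 0;2 0 6 0 0 0 0;2 0 6 0 0 0 0;4 0 6 0 0 0 0;3 0 5 0 0 0 0;5 0 5 0 0 0 0'; python3 - <<'E'
from h import *
from workcell import cams
import cv2
go(flapxy(3,179),flapxy(-3,168),flapxy(-5,155))
for n in("side",):
  c=cams.camera(n)["color"];cv2.imwrite(f"pics/{n}3.png",cv2.resize(c[50:200,270:470],None,fx=4,fy=4))
E
```

```text
clock: 4.75
position: [0.5882, -0.2804, 0.1831]
ee_rot: [0.696, -0.124, -0.696, -0.123]
ft_force: [-0.3, -0.3, 0.8]
grip_width: 0.001
t 4.75 p [ 588.151 -280.4    183.138] F [-0.302 -0.311  0.818] q [ 0.526  0.426 -0.203  1.441  0.087  1.284 -1.606]
toolaxes(cols)
 [[ 0.    -0.344 -0.939]
 [-0.    -0.939  0.344]
 [-1.     0.    -0.   ]]
to [ 584.3 -280.5  179. ] tool mm [4.137 1.442 3.556]
to [ 578.7 -278.5  168. ] tool mm [10.998  0.001  6.003]
to [ 576.8 -277.8  155. ] tool mm [12.999 -0.     2.004]
```

View pics/side3.png

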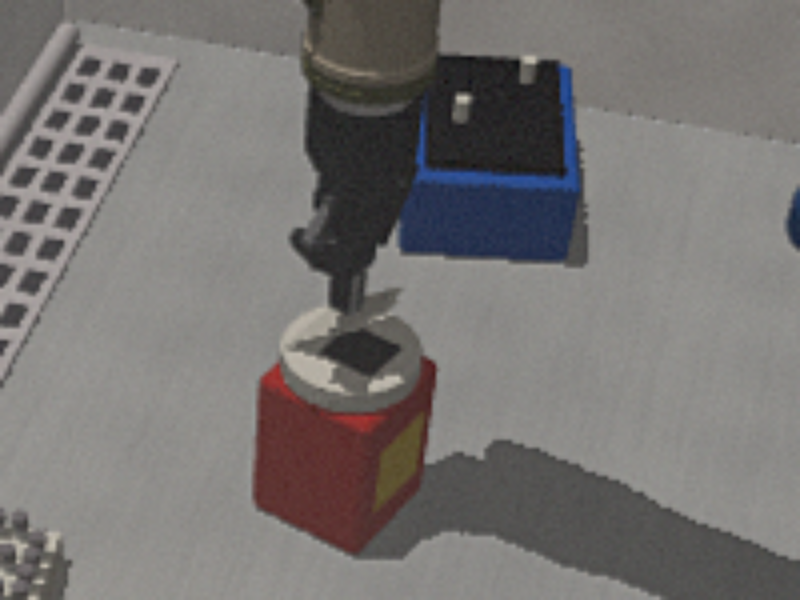

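The flap has folded to roughly 35° (now at (370,305) in the crop) and the container hasn't moved. I'll continue down and press.

```bash
python3 -m handwheel '4 1 4 0 0 0 0;5 0 4 0 0 0 0;5 0 3 0 0 0 0;6 0 2 0 0 0 0;5 0 1 0 0 0 0;3 0 0 0 0 0 0;2 0 0 0 0 0 0;0 0 0 0 0 0 0'; python3 -c "
from h import *
st()"
```

```text
clock: 5.6
position: [0.5751, -0.2766, 0.155]
ee_rot: [0.697, -0.124, -0.696, -0.123]
ft_force: [-5.8, 2.4, 11.4]
grip_width: 0.002
t 5.6 p [ 575.062 -276.622  154.966] F [-5.783  2.403 11.415] q [ 0.533  0.417 -0.204  1.513  0.088  1.219 -1.606]
toolaxes(cols)
 [[ 0.001 -0.344 -0.939]
 [-0.001 -0.939  0.344]
 [-1.     0.    -0.001]]
```

Contact at z = 155 mm with 11 N, as expected for a shut flap. I'll press slightly more, lift straight up and look.

```bash
python3 -m handwheel '1 0 0 0 0 0 0;0 0 0 0 0 0 0;-5 0 0 0 0 0 0;-15 0 0 0 0 0 0;-30 0 0 0 0 0 0;-40 0 0 0 0 0 0;-40 0 0 0 0 0 0;0 0 0 0 0 0 0'; python3 - <<'E'
from h import *
from workcell import cams
import cv2
go([552+30,0,300])
c=cams.camera("side");cv2.imwrite("pics/side4.png",cv2.resize(c["color"][50:200,270:470],None,fx=4,fy=4))
W=cloud(c).reshape(-1,3);rel=W[:,:2]-SH;rad=rel@[np.cos(yaw),np.sin(yaw)];lat=rel@[-np.sin(yaw),np.cos(yaw)]
for a in range(-50,51,10):
    m=(abs(rad*1000-a)<5)&(abs(lat)<.02)&(W[:,2]>.1)&(W[:,2]<.24)
    print(a,m.sum(),np.round(W[m][:,2]*1000))
E
```

```text
clock: 6.4
position: [0.5771, -0.2772, 0.2897]
ee_rot: [0.7, -0.124, -0.693, -0.123]
ft_force: [1.2, -0.3, 0.7]
grip_width: 0.002
t 6.4 p [ 577.054 -277.207  289.653] F [ 1.185 -0.322  0.699] q [ 0.529  0.345 -0.204  1.326  0.07   1.467 -1.592]
toolaxes(cols)
 [[ 0.009 -0.344 -0.939]
 [-0.004 -0.939  0.344]
 [-1.     0.    -0.01 ]]
to [582   0 300] tool mm [ -11.389 -261.98    90.62 ]
-50 86 [156. 152. 149. 144. 150. 145. 148. 147. 146. 142. 148. 149. 145. 135.
 148. 149. 145. 144. 140. 149. 144. 146. 140. 138. 134. 126. 144. 143.
 143. 137. 135. 123. 123. 143. 143. 139. 140. 132. 125. 120. 136. 138.
 135. 127. 119. 136. 133. 122. 119. 112. 113. 125. 122. 119. 115. 110.
 111. 123. 117. 115. 111. 105. 125. 122. 115. 113. 109. 104. 116. 115.
 111. 108. 102. 117. 112. 107. 102. 110. 109. 107. 101. 108. 108. 102.
 104. 101.]
-40 45 [152. 155. 159. 152. 153. 156. 152. 152. 153. 152. 153. 152. 152. 150.
 151. 152. 154. 152. 151. 145. 147. 149. 152. 148. 152. 153. 148. 147.
 147. 146. 147. 148. 148. 147. 146. 138. 121. 130. 121. 124. 126. 126.
 124. 121. 108.]
-30 33 [157. 154. 154. 155. 15
[... 623 characters left out ...]
. 151.
 153. 154. 154.]
10 28 [156. 155. 154. 153. 151. 154. 154. 155. 157. 153. 156. 154. 152. 149.
 155. 152. 156. 155. 156. 156. 153. 154. 153. 151. 153. 152. 152. 144.]
20 30 [155. 154. 155. 151. 153. 153. 153. 157. 154. 156. 154. 154. 156. 152.
 153. 155. 154. 153. 152. 150. 153. 156. 154. 152. 154. 156. 155. 154.
 151. 152.]
30 29 [154. 155. 155. 154. 152. 155. 154. 155. 157. 156. 156. 151. 152. 158.
 151. 156. 155. 153. 158. 154. 151. 152. 155. 154. 151. 151. 152. 152.
 154.]
40 21 [154. 151. 153. 149. 150. 152. 152. 148. 154. 151. 150. 155. 150. 152.
 155. 148. 147. 153. 150. 149. 154.]
50 18 [149. 147. 151. 150. 151. 149. 151. 148. 148. 148. 150. 149. 148. 150.
 150. 150. 148. 143.]
```

View pics/side4.png

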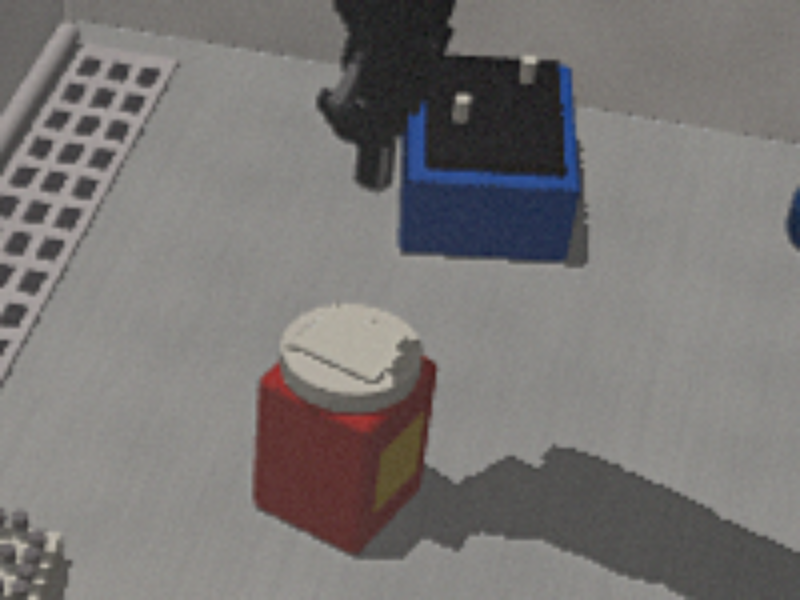

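The flap lies flat at about 154 mm. Next is the low box: I'll square the tool to it and travel.

```bash
python3 -m handwheel '0 0 0 -0.117 0 0 0;0 0 0 -0.117 0 0 0;0 0 0 -0.117 0 0 0;0 0 0 0 0 0 0;0 0 0 0 0 0 0'; python3 - <<'E'
from h import *
from workcell import cams
go([570,-5,280],[570,-5,105])
W=cloud(np.load("top0.npz"))
print("yellow top",W[185,307],"near corner",W[222,306],W[210,332])
E
```

```text
clock: 6.95
position: [0.5747, -0.2765, 0.2818]
ee_rot: [-0.707, 0.001, 0.707, 0.001]
ft_force: [0.8, -0.1, 0.4]
grip_width: 0.002
t 6.95 p [ 574.697 -276.531  281.754] F [ 0.811 -0.125  0.387] q [ 0.564  0.354 -0.251  1.334  0.087  1.465 -1.256]
toolaxes(cols)
 [[-0.001 -0.004 -1.   ]
 [ 0.    -1.     0.004]
 [-1.    -0.     0.001]]
to [570  -5 280] tool mm [   1.866 -271.511    5.689]
to [570  -5 105] tool mm [175.      0.069  -0.137]
yellow top [0.692 0.103 0.097] near corner [0.619 0.103 0.051] [0.638 0.047 0.1  ]
```

```bash
python3 -m handwheel '0 -40 1 0 0 0 0;0 -40 1 0 0 0 0;0 -40 1 0 0 0 0;0 -40 1 0 0 0 0;0 -40 1 0 0 0 0;0 -40 1 0 0 0 0;0 -32 0 0 0 0 0;0 0 0 0 0 0 0'; python3 -m handwheel '30 0 0 0 0 0 0;30 0 0 0 0 0 0;0 0 0 0 0 0 0;0 0 0 0 0 0 0'; python3 - <<'E'
from h import *
from workcell import cams
import cv2
go([566,-5,220],[566,-5,108])
for n in("top","side"):
  c=cams.camera(n);cv2.imwrite(f"pics/{n}5.png",c["color"])
E
```

```text
clock: 7.75
position: [0.5685, 0.0014, 0.2825]
ee_rot: [0.707, 0.002, -0.707, 0.001]
ft_force: [-0.3, -0.7, -0.1]
grip_width: -0.002
clock: 8.15
position: [0.5689, -0.005, 0.2228]
ee_rot: [-0.707, 0.001, 0.707, 0.001]
ft_force: [-0.2, 0.3, 0.2]
grip_width: -0.001
t 8.15 p [568.927  -4.993 222.789] F [-0.219  0.299  0.168] q [ 0.279  0.243 -0.411  1.608  0.1    1.312 -1.72 ]
toolaxes(cols)
 [[-0.001 -0.002 -1.   ]
 [-0.    -1.     0.002]
 [-1.     0.     0.001]]
to [566  -5 220] tool mm [2.79  0.013 2.926]
to [566  -5 108] tool mm [112.     -0.008  -0.061]
```

View pics/side5.png

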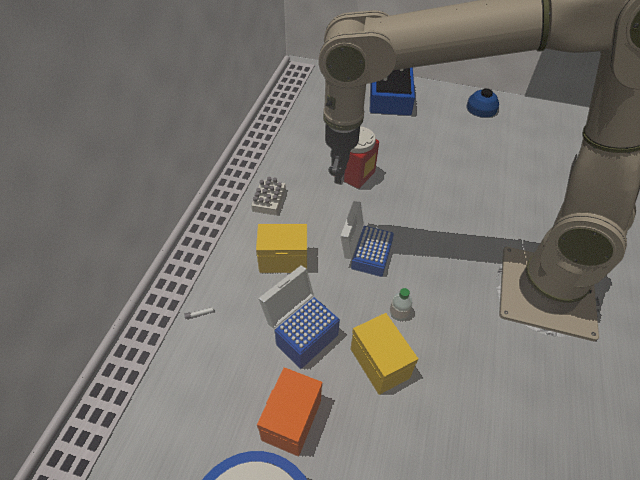

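View pics/top5.png

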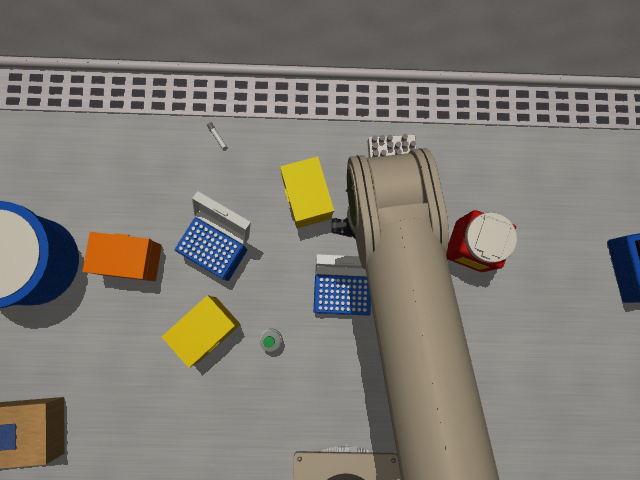

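Fingertips are at (338,180) in the side view and beyond the lid at (347,262) in the top view; the path down is clear.

```bash
python3 -m handwheel '25 0 0 0 0 0 0;30 0 0 0 0 0 0;30 0 0 0 0 0 0;30 0 0 0 0 0 0;0 0 0 0 0 0 0;0 0 0 0 0 0 0'; python3 - <<'E'
from h import *
from workcell import cams
import cv2
# leading corner at d along lid from hinge (503,45)
pts=[]
for th,d in((1.5,62),(1.3,62),(1.1,62),(.9,62),(.7,62),(.5,62),(.3,62),(.15,62),(0,62)):
    pts.append([503-d*np.cos(th)+20*np.sin(th)+11,-5,45+d*np.sin(th)+20*np.cos(th)])
go(*pts)
for n in("side",):
  c=cams.camera(n)["color"];cv2.imwrite(f"pics/{n}6.png",cv2.resize(c[150:300,270:470],None,fx=4,fy=4))
E
```

```text
clock: 8.85
position: [0.5698, -0.0045, 0.109]
ee_rot: [0.708, -0.0, -0.707, -0.0]
ft_force: [0.4, 1.1, 1.2]
grip_width: 0.002
t 8.85 p [569.779  -4.547 108.952] F [0.37  1.086 1.19 ] q [ 0.266  0.341 -0.402  1.739  0.148  1.091 -1.755]
toolaxes(cols)
 [[ 0.001 -0.001 -1.   ]
 [ 0.    -1.     0.001]
 [-1.    -0.    -0.001]]
to [529.6  -5.  108.3] tool mm [ 0.639  0.478 40.215]
to [516.7  -5.  110.1] tool mm [-1.848  0.008 12.876]
to [503.7  -5.  109.3] tool mm [ 0.746  0.008 12.986]
to [491.1  -5.  106. ] tool mm [ 3.312  0.008 12.579]
to [479.5  -5.  100.2] tool mm [ 5.745  0.008 11.67 ]
to [469.2  -5.   92.3] tool mm [ 7.949  0.007 10.296]
to [460.7  -5.   82.4] tool mm [9.836 0.006 8.512]
to [455.7  -5.   74. ] tool mm [8.382 0.004 5.006]
to [452.  -5.  65.] tool mm [9.036 0.003 3.697]
```

View pics/side6.png

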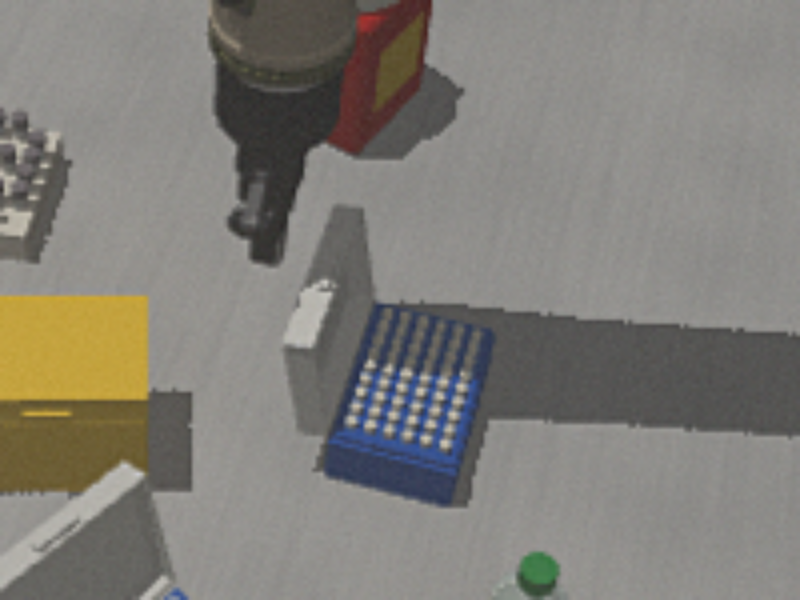

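Fingertips are at (265,260) in the crop, behind the lid. Pushing now.

```bash
python3 -m handwheel '0 0 15 0 0 0 0;0 0 13 0 0 0 0;0 0 12 0 0 0 0;0 0 7 0 0 0 0;-1 0 6 0 0 0 0;0 0 7 0 0 0 0;1 0 6 0 0 0 0;2 0 6 0 0 0 0'; python3 - <<'E'
from h import *
from workcell import cams
import cv2
st()
for n in("side",):
  c=cams.camera(n)["color"];cv2.imwrite(f"pics/{n}7.png",cv2.resize(c[150:300,270:470],None,fx=4,fy=4))
E
```

```text
clock: 9.7
position: [0.4967, -0.0045, 0.1054]
ee_rot: [0.707, -0.0, -0.707, -0.0]
ft_force: [0.8, -0.6, 0.2]
grip_width: -0.005
t 9.7 p [496.711  -4.517 105.428] F [ 0.811 -0.636  0.232] q [ 0.306  0.195 -0.423  1.925  0.093  1.04  -1.728]
toolaxes(cols)
 [[ 0. -0. -1.]
 [-0. -1.  0.]
 [-1.  0. -0.]]
```

View pics/side7.png

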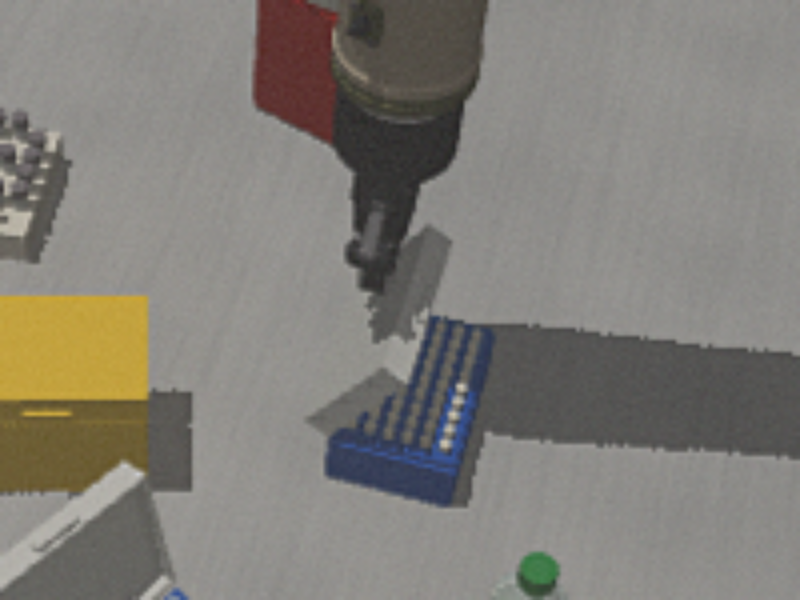

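The lid is swinging down and the base corner at (450,500) is unmoved. Continuing.

```bash
python3 -m handwheel '2 0 8 0 0 0 0;3 0 9 0 0 0 0;4 0 5 0 0 0 0;4 0 5 0 0 0 0;5 0 4 0 0 0 0;5 0 4 0 0 0 0;4 0 3 0 0 0 0;4 0 2 0 0 0 0'; python3 -m handwheel '4 0 2 0 0 0 0;3 0 1 0 0 0 0;2 0 0 0 0 0 0;2 0 0 0 0 0 0;0 0 0 0 0 0 0'
```

```text
clock: 10.55
position: [0.4566, -0.0045, 0.0739]
ee_rot: [-0.707, 0.0, 0.707, 0.0]
ft_force: [0.6, -0.7, 1.6]
grip_width: -0.003
clock: 11.05
position: [0.4538, -0.0046, 0.0647]
ee_rot: [-0.707, 0.0, 0.707, -0.0]
ft_force: [-12.4, -0.2, 25.1]
grip_width: 0.003
```

Contact at z = 65 mm with 25 N, so the lid should be shut. Lifting clear and checking.

```bash
python3 -m handwheel '-5 0 0 0 0 0 0;-20 0 0 0 0 0 0;-40 0 0 0 0 0 0;-40 0 0 0 0 0 0;-40 0 0 0 0 0 0;-40 0 0 0 0 0 0;0 30 0 0 0 0 0;0 40 0 0 0 0 0'; python3 -m handwheel '0 40 0 0 0 0 0;0 40 0 0 0 0 0;0 0 0 0 0 0 0;0 0 0 0 0 0 0;0 0 0 0 0 0 0'; python3 - <<'E'
from h import *
from workcell import cams
import cv2
st()
T=dict(np.load("top0.npz"));S=dict(np.load("side0.npz"));P0={"top":cloud(T),"side":cloud(S)}
for n in("top","side"):
    c=cams.camera(n);cv2.imwrite(f"pics/{n}8.png",c["color"]);W=cloud(c).reshape(-1,3)
    print(n)
    for x in range(412,512,12):
        m=(abs(W[:,0]*1000-x)<6)&(abs(W[:,1]-.017)<.055)&(W[:,2]>.03)&(W[:,2]<.1);print(x,m.sum(),np.median(W[m][:,2])*1000 if m.sum() else None)
    for A,l in((P0[n].reshape(-1,3),"before"),(W,"now")):
        for nm,ctr,rr in(("rack",(.79,-.09),.09),("bottle",(.358,.175),.06),("sharpstop",(.58,-.28),.09),("tallbox",(.52,.33),.11)):
            m=(np.linalg.norm(A[:,:2]-ctr,axis=1)<rr)&(A[:,2]>.02)&(A[:,2]<.153);q=A[m]
            if len(q):print(l,nm,len(q),(np.percentile(q[:,:2],2,axis=0)+np.percentile(q[:,:2],98,axis=0))/2*1000,np.percentile(q[:,2],98)*1000)
E
```

```text
clock: 11.85
position: [0.455, -0.0739, 0.25]
ee_rot: [0.708, 0.001, -0.706, 0.002]
ft_force: [-0.3, -0.6, 0.4]
grip_width: -0.003
clock: 12.35
position: [0.4542, -0.1535, 0.2483]
ee_rot: [0.707, 0.0, -0.707, 0.0]
ft_force: [0.3, 0.1, -0.3]
grip_width: 0.003
t 12.35 p [ 454.159 -153.48   248.263] F [ 0.283  0.132 -0.323] q [ 0.492  0.015 -0.262  1.794  0.004  1.333 -1.341]
toolaxes(cols)
 [[ 0.     0.001 -1.   ]
 [ 0.    -1.    -0.001]
 [-1.    -0.    -0.   ]]
top
412 49 61.201264181576455
424 283 64.14732265277623
436 286 64.04733503325599
448 273 64.049319229323
460 280 63.71708637793838
472 271 63.73473599869462
484 280 64.22103059393103
496 267 64.24303355107219
508 23 63.35377437866718
before rack 1485 [796.207 -95.001] 51.17190010471651
before bottle 415 [357.886 173.097] 97.09026115883565
before sharpstop 3012 [ 579.18  -272.427] 152.37862753348836
before tallbox 3652 [520.612 340.71 ] 102.01762866324661
now rack 1492 [796.505 -94.975] 51.39824650096557
now bottle 415 [358.066 173.088] 97.0637631459061
now sharpstop 1792 [ 588.442 -273.346] 152.74217837227096
now tallbox 3653 [520.555 340.594] 101.89570324573172
side
412 31 53.34504275916285
424 155 63.96501865550797
436 150 63.70211623813849
448 151 64.24252417286303
460 148 64.03659029166198
472 148 63.802632534955386
484 147 64.03106381281754
496 147 64.18309121317856
508 18 64.28394151929412
before rack 766 [795.343 -93.566] 51.092925267246116
before bottle 466 [357.987 180.604] 95.60043301156392
before sharpstop 1990 [ 581.643 -268.699] 151.77345655918128
before tallbox 3717 [519.352 315.037] 102.2167958797277
now rack 766 [795.236 -93.326] 50.87822453877253
now bottle 466 [357.807 180.604] 95.52023380680086
now sharpstop 1811 [ 581.74  -269.897] 152.3476830809946
now tallbox 3742 [519.426 315.015] 102.4730197551416
```

View pics/side8.png

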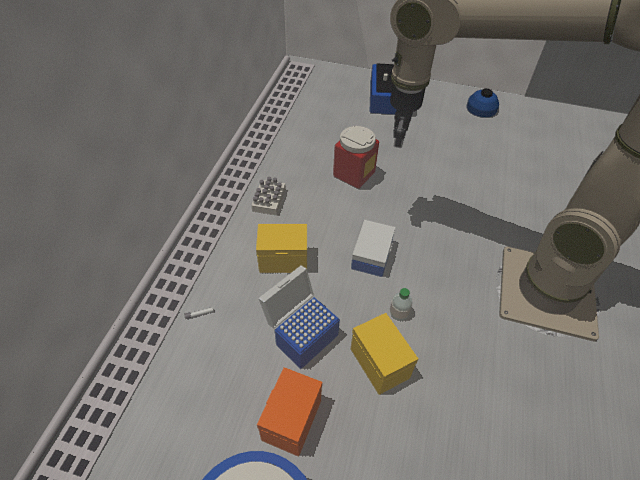

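View pics/top8.png

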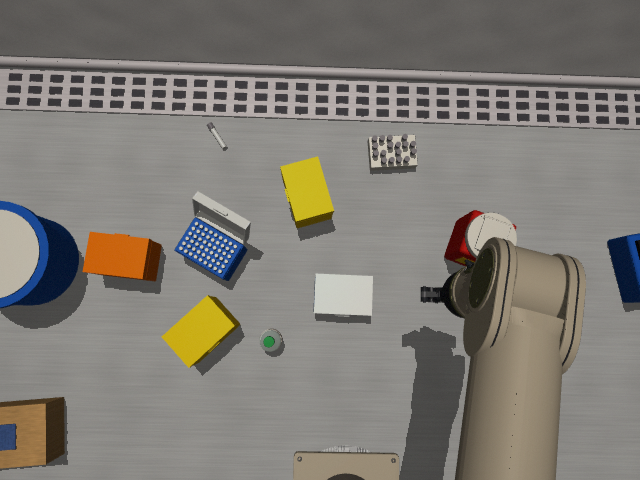

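Both views show the low lid shut, at (374,245) side and (343,297) top. The flap is shut at (357,140) side, the tall lid is still open at (287,295) side, and nothing else has moved. Handing in.

```bash
python3 -c "
from workcell import hand_in
print(hand_in())"
```

```text
the job is handed in; nothing more can be done
None
```

I pushed the sharps container's flap shut first, then the low box's lid, both with closed fingertips from behind and over the top. I handed the job in at about 12.5 s of the 58 s allowed; no verdict is reported.

- **Flap:** contact came at 155 mm with 11 N. It then measured flat at about 154 mm by depth.
- **Low lid:** contact came at 65 mm with 25 N vertical and 12 N sideways. It then measured flat at about 64 mm from both cameras, which read about 1 mm low.
- **Tall box, bottle and rack:** they measured within 0.3 mm of where they began, and the tall box's lid looks unmoved in both pictures.
- **Sharps container:** the side view puts it within about 1.2 mm of where it began. The top view differed by 9 mm, which I put down to the arm hiding part of it; I did not re-check that view.
- **Low box:** I had no exact before-and-after figure for its position, but the shut lid lies where the box stood at the start.
- **Arm:** it ended in free space, with a wrist force below 0.5 N.

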